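Hand over the loaded lens case

ROBOT

A 6-joint arm with a two-finger parallel gripper is mounted at the origin on a cart in front of the work surface, level with it; the furniture and walls round the work are solid. World frame = base frame: x ahead of the robot, y to its left, z up, the work surface at z = 0. Lengths are in mm, angles in rad, forces in N, time in s.
With the tool pointing down it reaches from about 350 to 850 mm from the base axis. Payload 8.1 kg.
Tool frame: the origin (TCP) lies midway between the tips of the shut fingers; the grasp point (between the pads) lies 19 mm behind it; z points along the fingers, y is the direction in which the jaws open and shut (so a half turn about z gives the same grasp; the last joint's range is limited). The gripper opens to 93 mm and grips with 3 to 60 N. Pads are 15 mm wide; open, the fingers measure 128 mm over their backs; the gripper's body (75 mm by 188 mm) begins 65 mm behind the grasp point.
Start: joints at [1.077, 0.13, 1.488, -0, 1.523, -0.085], TCP at [238.485, 550.573, 218.635] pointing down, gripper open.
Joint ranges: [-2.96, 2.96], [-0.89, 2.26], [0.02, 2.5], [-1.34, 4.48], [0, 2.73], [-2.66, 2.66]. Speed limits (rad/s): [2.39, 2.39, 2.79, 3.14, 3.14, 3.14].

INTERFACE

Orientations are given as a unit quaternion [w, x, y, z].
In Python, from cell import ctrl gives the robot as it stands. The module is installed in compiled form; this text tells all that it offers.
- The arm moves only by the tool move_arm, never from a script. Its argument "commands" is a list of rows, each an object of numbers: "claw": the opening, from -1 (shut) to 1 (fully open); "tx", "ty", "tz": the shift along the tool's x, y, z in cm; "ax", "ay", "az": the turn, a rotation vector about the tool's x, y, z in rad. A call has 1 to 8 rows; each row is the pose to reach, as a shift and turn from the pose commanded when the call began, along the tool's axes at that moment; what a row does not reach only later rows make up. A row lasts 1/12 s, in which the tool goes at most 41.7 mm and 7.16 degrees, less where a joint would pass 70% of its speed; a pose out of reach is approached as far as the arm can. A call with a gripper value outside its range is refused whole. The fingers move at their own pace and stop on an object; "force" is the grip in N (left out, the last holds). Time passes only in rows, so rows that repeat a pose let the fingers close. It gives the time, the measured TCP pose, the force and the opening at its end, in the units of the state.
- ctrl.sense(): the state, without advancing time (a new reading comes with each control period).
- ctrl.read_camera(name): name is "scene" or "top"; returns a dict with "pixels" (400x640x3 uint8, blue, green, red), "intrinsics" (3x3 intrinsics, pixels), "R" (3x3) and "t" (3): a world point X has camera coordinates R X + t. Camera axes: x right, y down, z forward; pixel columns grow to the right and rows downward; lengths in mm; the calibration is good to about 2 mm. A picture is of the moment at which its call begins. There is no depth.
- ctrl.sign_off(): hands the job in, once; it reports no verdict.
Trained networks look in a picture, given as the dict that the camera call returned (one of the last four; its "shot" number tells which), for a name from the list of things; names that differ only in an ending like _2 or _b are one class to them, and where a whole thing is asked for, a point or a joint stands for the part that bears it (a point fixed in the world has none). Each returns a list of dicts, best first, with "score" (0 to 1); they miss things now and then, are a little off and sometimes report something else, mostly with a low value. They report only what shows in the picture. A call takes as long as a camera call. They do not tell look-alikes from the thing itself.
- ctrl.cut_out(picture, thing): "pixels" (400x640 bool, what is visible of it) and "uv" ([column, row] in pixels, amid what is visible of it).
- ctrl.tip_of(picture, thing): "uv" ([column, row] in pixels: a listed point, or the origin of a listed thing).
The state is a dict: "clock": time; "q": joint angles; "joint_velocities": joint speeds; "effort": joint torques, N m; "eef_pos": TCP position; "eef_rot": TCP orientation; "contact_force": force on the tool from outside, world axes, zero at the start; "moment": the same for the moment, N m; "grip_width": finger opening in mm.
Only numpy, scipy, OpenCV 4.12 (cv2) and the standard library are available. Lean on these libraries where they do the work, as an engineer would, in place of code of your own. Each camera call takes 0.05 s, during which the arm holds its last target.

TASK

Ring for the colleague who collects the objective by pressing the desk bell's plunger down to its stop, then lift the two look-alike lens cases clear of the worktop one after the other to feel which is heavier, setting the lighter, empty one gently back down upright where it stood. Finish while holding the heavier one out for collection, upright and still in the gripper about 15 cm above the worktop over the middle of the clipboard, and do not let go. Leave the petri dish and the steel ring where they are.

Things in the scene. Friction and masses are not known exactly. Their poses are not given: they have to be found in the camera images.
- case_p: one of two look-alike screw-cap objective cases standing on the worktop, 60 mm tall: cream body 37 mm across, ribbed black cap 39 mm across from 38 mm up. Origin at the centre of its underside, z up. One is loaded, about 0.4 kg, the other empty, about 0.12 kg (15 % either way); which is which can only be felt, and they swap places between starts
- case_q: one of two look-alike screw-cap objective cases standing on the worktop, 60 mm tall: cream body 37 mm across, ribbed black cap 39 mm across from 38 mm up. Origin at the centre of its underside, z up. One is loaded, about 0.4 kg, the other empty, about 0.12 kg (15 % either way); which is which can only be felt, and they swap places between starts
- clipboard: clip board with a sheet of paper, lying flat and fixed on the worktop, 228 mm along its x, 165 mm along its y, 3 mm thick, with a 15 mm high clip near its +x end. Origin at the centre of its underside, z up
- plunger_top (a point): centre of the top of the bell's plunger head, a metal button 20 mm across over the dome of the desk bell (fixed; base 84 mm, dome 76 mm across, 43 mm high). Unpressed, this point is 61 mm above the worktop; it goes straight down 7 mm to its stop against a spring (1.5 N at first, 4.5 N fully down) and springs back
- plunger (a joint): how far the bell's plunger is pressed, m: 0 up, 0.007 at its stop
- petri_dish: bystander: shallow clear glass dish, 64 mm across, 14 mm high, loose; origin at the centre of its underside
- ring_gauge: bystander: plain flat steel ring, 62 mm across, 16 mm high, with a central hole, lying loose; origin at the centre of its underside
There are look-alikes about, which are no part of the job. Leave any red look-alike of the case_q alone. There is more than one size of the part that bears plunger_top; the job needs the smaller.

How it is judged:
By the outcome, as a careful person would: the job done as asked, in the order asked, and still so for the second after the job is handed in, while the arm keeps its last pose, push and grip.
It also fails if it takes over 72 s, if anything falls off the work surface, if the arm or the gripper's body presses on something with over 40 N, if the wrist force passes 120 N, or if a joint passes its speed limit or range.

## Working session

There is one attempt and no reset: what is moved stays moved. The work goes in short steps, Python scripts to look and compute and a tool call to move; the robot and the scene stay as the last step left them, time stands still between calls to the robot, and variables do not carry over. Pictures are saved under pics/ and viewed, and the job is handed in when it is done.

Besides the shell and the picture viewer there is one more tool, called after ">>>" by a JSON object that holds its "name" and its "arguments". move_arm: Moves the arm, as the interface text tells. Its arguments: {"type":"object","properties":{"commands":{"type":"array"},"force":{"type":"number"}},"required":["commands"]}

```bash
mkdir -p pics
python3 - <<'E'
from cell import ctrl
import cv2,pickle
s=ctrl.sense()
for k,v in s.items(): print(k,v)
P={}
for c in("scene","top"):
    p=ctrl.read_camera(c); P[c]=p
    cv2.imwrite(f"pics/{c}0.png",p["pixels"])
    print(c,p["intrinsics"],p["R"],p["t"],p["shot"])
    for n in("case_p","case_q","clipboard","plunger_top","petri_dish","ring_gauge"):
        r=ctrl.tip_of(p,n); print(n,[(round(d["score"],2),[round(float(x),1) for x in d["uv"]]) for d in r])
        if n!="case_q":
            r=ctrl.cut_out(p,n); print("  cut",[(round(d["score"],2),[round(float(x),1) for x in d["uv"]],int(d["pixels"].sum())) for d in r])
E
```

```text
clock 0.0
q [ 1.07661685e+00  1.31155884e-01  1.48928279e+00 -1.07537449e-05
  1.52299252e+00 -8.54054780e-02]
joint_velocities [-0.00166732  0.00034284  0.00095932  0.00071673 -0.00021766 -0.00077529]
effort [ 5.39626981e-04 -5.59861636e+01 -4.91744256e+01  7.66391214e-02
  3.57873598e-02 -1.40466632e-04]
eef_pos [238.20511678 550.06655744 217.58867702]
eef_rot [-2.57537304e-04  2.02966615e-01  9.79185227e-01 -8.82471903e-04]
contact_force [ 0.63632271 -0.16140985 -1.190137  ]
moment [ 0.00420751 -0.06353184 -0.01573554]
grip_width 93.05498863711519
scene [[438.45360358   0.         322.66103149]
 [  0.         438.45360358 203.8497324 ]
 [  0.           0.           1.        ]] [[ 0.74126887 -0.67101354  0.01616454]
 [-0.29105816 -0.34304627 -0.89308701]
 [ 0.60481866  0.65731277 -0.44959348]] [-413.79650125  239.71334621  868.85892573] 1
case_p [(0.79, [297.9, 229.8]), (0.77, [318.4, 254.6]), (0.72, [313.0, 204.2]), (0.65, [277.9, 217.7])]
  cut [(0.8, [298.3, 219.1], 283), (0.74, [282.4, 208.8], 318), (0.73, [319.0, 237.8], 344)]
case_q [(0.79, [297.9, 229.8]), (0.77, [318.4, 25
[... 560 characters left out ...]
7e-01  2.14314949e-02 -1.89005160e-01]
 [ 1.88976753e-01 -3.36148096e-03 -9.81975808e-01]] [   9.40629138  564.93808836 1195.19933537] 2
case_p [(0.69, [297.8, 218.1]), (0.6, [277.3, 220.5]), (0.57, [342.0, 230.7])]
  cut [(0.69, [300.6, 216.6], 144), (0.48, [276.1, 220.0], 166), (0.43, [343.8, 225.8], 135)]
case_q [(0.69, [297.8, 218.1]), (0.6, [277.3, 220.5]), (0.57, [342.0, 230.7])]
clipboard [(0.85, [411.9, 245.0])]
  cut [(0.97, [410.4, 243.1], 4110)]
plunger_top [(0.47, [216.5, 192.8]), (0.46, [222.4, 248.6])]
  cut [(0.32, [274.4, 219.2], 157)]
petri_dish [(0.52, [270.3, 171.5])]
  cut [(0.85, [269.4, 171.0], 362)]
ring_gauge [(0.6, [332.7, 172.5])]
  cut [(0.71, [333.4, 168.8], 273)]
```

View pics/scene0.png

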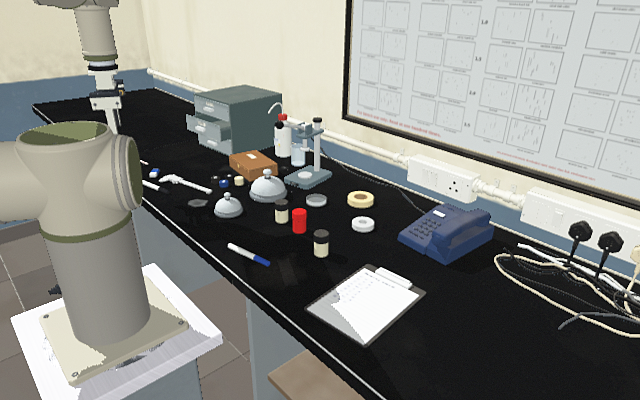

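View pics/top0.png

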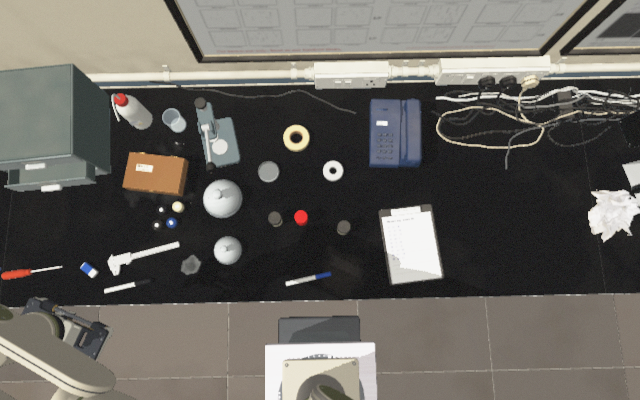

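Run:
```python
import cv2
a=cv2.imread("pics/scene0.png")[120:300,180:440]
b=cv2.imread("pics/top0.png")[130:300,190:460]
cv2.imwrite("pics/sc0z.png",cv2.resize(a,None,fx=3,fy=3,interpolation=cv2.INTER_CUBIC))
cv2.imwrite("pics/tp0z.png",cv2.resize(b,None,fx=2.9,fy=2.9,interpolation=cv2.INTER_CUBIC))
```

```text
(no output)
```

View pics/sc0z.png

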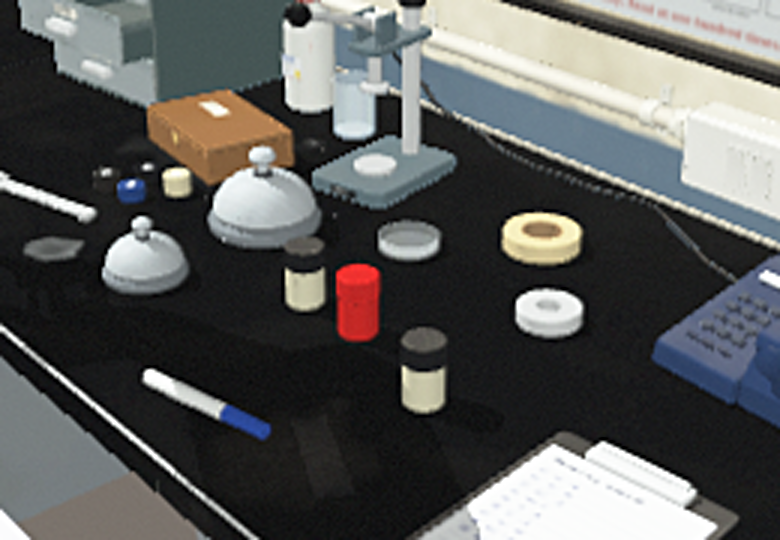

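View pics/tp0z.png

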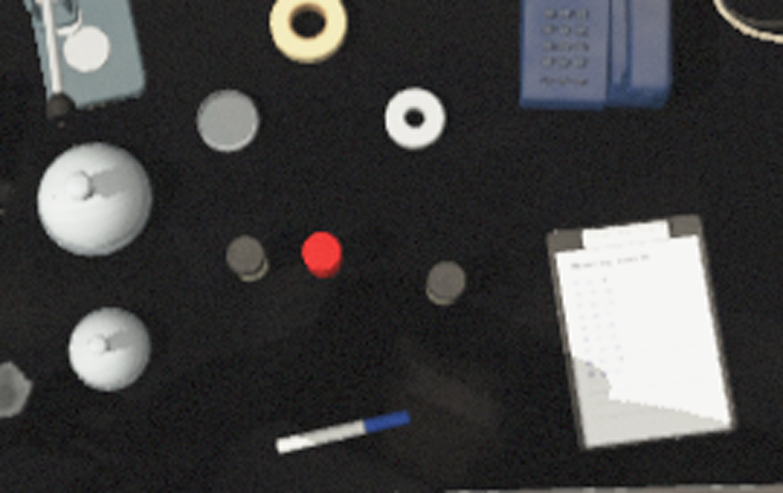

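Both views show the small bell with its plunger at about scene (227,193) and top (225,249). The wanted cases have cap tops at about scene (282,201) and (321,231), and at top (275,217) and (344,226). The red look-alike is at top (301,217), between the two cases, and the clipboard is on the right.

```bash
cat > h.py <<'E'
import numpy as np, cv2
from scipy.optimize import least_squares
C={"scene":(np.array([[438.45360358,0,322.66103149],[0,438.45360358,203.8497324],[0,0,1]]),np.array([[0.74126887,-0.67101354,0.01616454],[-0.29105816,-0.34304627,-0.89308701],[0.60481866,0.65731277,-0.44959348]]),np.array([-413.79650125,239.71334621,868.85892573])),
"top":(np.array([[423.24731502,0,317.70602202],[0,423.24731502,197.98221757],[0,0,1]]),np.array([[-2.16805468e-02,-9.99764668e-01,-7.49946625e-04],[-9.81742197e-01,2.14314949e-02,-1.89005160e-01],[1.88976753e-01,-3.36148096e-03,-9.81975808e-01]]),np.array([9.40629138,564.93808836,1195.19933537]))}
def proj(c,X):
    K,R,t=C[c]; p=(np.atleast_2d(X)@R.T+t)@K.T; return p[:,:2]/p[:,2:]
def onz(c,uv,z):
    K,R,t=C[c]; d=R.T@np.linalg.inv(K)@np.array([*uv,1.]); o=-R.T@t
    return o+d*(z-o[2])/d[2]
E
python3 - <<'E'
from h import *
np.set_printoptions(precision=1,suppress=True)
def both(n,s,t,z):
    print(n,onz("scene",s,z),onz("top",t,z))
both("plunger",(227.3,193),(224.8,248.6),61)
both("plunger net",(231.6,191.5),(222.4,248.6),61)
both("p1 top",(281.7,201.7),(274.5,216.5),60)
both("p1 base net",(277.9,217.7),(277.3,220.5),0)
both("red",(299,211),(301,217),60)
both("p2 top",(321.3,233.3),(343.8,225.9),60)
both("p2 base",(318.4,254.6),(342,230.7),0)
both("clip",(364.9,300.5),(411.9,245),3)
both("petri",(316.4,202.4),(269.4,171),7)
both("ring",(361.6,222.6),(333.4,170.5),16)
# edges
for n,uv in dict(cl1=(554,233),cl2=(699,218),cl3=(735,428),cl4=(585,447),clipa=(584,240),clipb=(668,228),pena=(280,446),penb=(408,416),bellbig=(80,185)).items():
    print(n,onz("top",np.array(uv)/2.9+[190,130],3))
E
```

```text
plunger [426.7 270.1  61. ] [421.6 266.8  61. ]
plunger net [441.6 270.9  61. ] [421.8 273.7  61. ]
p1 top [513.8 124.3  60. ] [511.7 124.1  60. ]
p1 base net [514.  145.2   0. ] [508.1 121.6   0. ]
red [515.1  49.2  60. ] [508.5  47.   60. ]
p2 top [481.8 -78.   60. ] [479.8 -76.7  60. ]
p2 base [474.3 -76.7   0. ] [472.7 -74.6   0. ]
clip [ 428.4 -278.8    3. ] [ 424.6 -283.3    3. ]
petri [656. 137.   7.] [662.5 144.9   7. ]
ring [656.8 -52.8  16. ] [657.4 -53.2  16. ]
cl1 [ 532.1 -195.7    3. ]
cl2 [ 544.8 -349.6    3. ]
cl3 [ 326.3 -370.7    3. ]
cl4 [ 310.6 -216.3    3. ]
clipa [ 524.  -226.9    3. ]
clipb [ 534.8 -316.2    3. ]
pena [318.4  94.7   3. ]
penb [345.6 -36.7   3. ]
bellbig [594.7 305.    3. ]
```

```bash
cat >> h.py <<'E'
def circ(x,y,z,r):
    a=np.linspace(0,2*np.pi,40); return np.c_[x+r*np.cos(a),y+r*np.sin(a),np.full(40,z)]
def overlay(c,img,items,x0,y0,w,h,f,out):
    a=cv2.resize(img[y0:y0+h,x0:x0+w],None,fx=f,fy=f,interpolation=cv2.INTER_CUBIC)
    for (x,y,z,r) in items:
        p=((proj(c,circ(x,y,z,r))+.5-[x0,y0])*f).astype(np.int32)
        cv2.polylines(a,[p],True,(0,255,0),1)
    cv2.imwrite(out,a); return a
E
python3 - <<'E'
from h import *
it=[(424,268.5,61,10),(424,268.5,0,42),(424,268.5,54,10)]
for x,y in((512.7,124.2),(480.8,-77)): it+=[(x,y,60,19.5),(x,y,0,18.5),(x,y,38,19.5)]
s=cv2.imread("pics/scene0.png");t=cv2.imread("pics/top0.png")
a=overlay("scene",s,it,200,175,145,90,5,"pics/a.png")
b=overlay("top",t,it,200,200,160,75,5,"pics/b.png")
E
```

```text
(no output)
```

View pics/a.png

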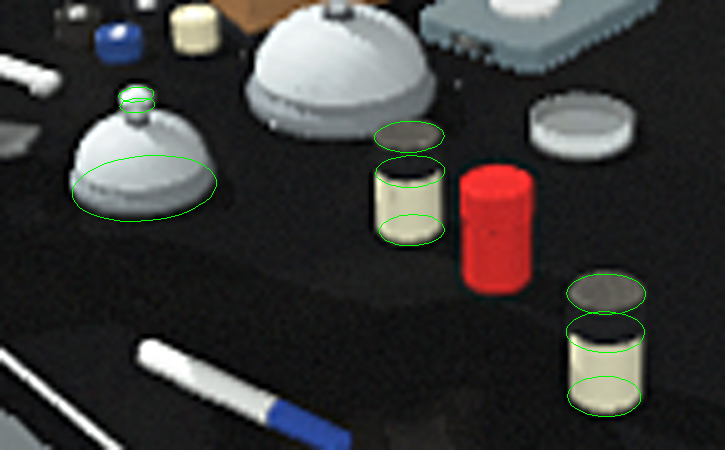

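View pics/b.png

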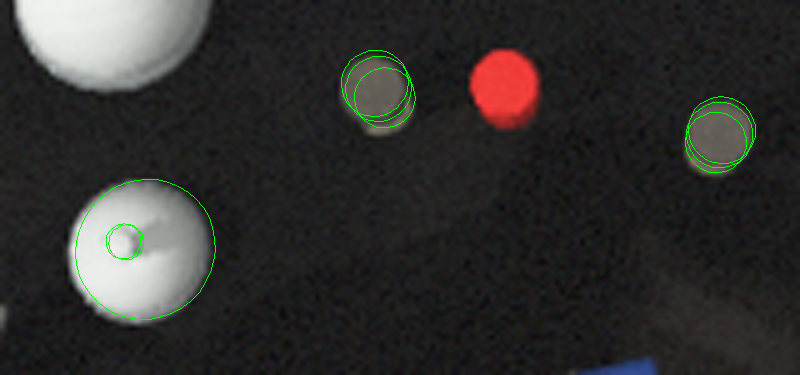

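The overlay fits to within about 2 mm. Next is the bell.

```bash
cat >> h.py <<'E'
from scipy.spatial.transform import Rotation as Ro
def go(x,y,z,jaw=None,verbose=True):
    """needed tool shift cm to world target; jaw = world angle deg of tool y"""
    from cell import ctrl
    s=ctrl.sense(); w,a,b,c=s["eef_rot"]; R=Ro.from_quat([a,b,c,w])
    d=R.inv().apply(np.array([x,y,z])-s["eef_pos"])/10
    M=R.as_matrix(); o=""
    # full rotation to vertical + jaw
    ja=np.degrees(np.arctan2(M[1,1],M[0,1]))
    t=ja if jaw is None else jaw
    yv=np.array([np.cos(np.radians(t)),np.sin(np.radians(t)),0]); zv=np.array([0,0,-1.]); xv=np.cross(yv,zv)
    rv=(R.inv()*Ro.from_matrix(np.c_[xv,yv,zv])).as_rotvec()
    print("clock",round(s["clock"],2),"pos",s["eef_pos"].round(1),"jaw",round(ja,1),"F",np.round(s["contact_force"],2),"w",round(s["grip_width"],1))
    print("-> t",d.round(2),"a",rv.round(3))
E
python3 -c "
from h import *
go(422.5,269.5,85)"
```

```text
clock 1.2 pos [238.5 550.6 218.6] jaw 66.6 F [-0.31  0.5  -0.51] w 92.9
-> t [-28.06 -18.48  13.36] a [ 0. -0.  0.]
```

>>> {"name": "move_arm", "arguments": {"commands": [{"claw": -1, "tx": -28.06, "ty": -18.48, "tz": 9}, {"claw": -1, "tx": -28.06, "ty": -18.48, "tz": 9}, {"claw": -1, "tx": -28.06, "ty": -18.48, "tz": 9}, {"claw": -1, "tx": -28.06, "ty": -18.48, "tz": 9}, {"claw": -1, "tx": -28.06, "ty": -18.48, "tz": 9}, {"claw": -1, "tx": -28.06, "ty": -18.48, "tz": 9}, {"claw": -1, "tx": -28.06, "ty": -18.48, "tz": 9}, {"claw": -1, "tx": -28.06, "ty": -18.48, "tz": 9}], "force": 20}}

```text
validation failed for argument at $.co...
```

```bash
python3 -c "
from h import *
go(422.5,269.5,85)"
```

```text
clock 1.2 pos [238.5 550.6 218.6] jaw 66.6 F [-0.31  0.5  -0.51] w 92.9
-> t [-28.06 -18.48  13.36] a [ 0. -0.  0.]
```

>>> {"name": "move_arm", "arguments": {"commands": [{"claw": -1, "tx": -28, "ty": -18.5, "tz": 9, "ax": 0, "ay": 0, "az": 0}, {"claw": -1, "tx": -28, "ty": -18.5, "tz": 9, "ax": 0, "ay": 0, "az": 0}, {"claw": -1, "tx": -28, "ty": -18.5, "tz": 9, "ax": 0, "ay": 0, "az": 0}, {"claw": -1, "tx": -28, "ty": -18.5, "tz": 9, "ax": 0, "ay": 0, "az": 0}, {"claw": -1, "tx": -28, "ty": -18.5, "tz": 9, "ax": 0, "ay": 0, "az": 0}, {"claw": -1, "tx": -28, "ty": -18.5, "tz": 9, "ax": 0, "ay": 0, "az": 0}, {"claw": -1, "tx": -28, "ty": -18.5, "tz": 9, "ax": 0, "ay": 0, "az": 0}, {"claw": -1, "tx": -28, "ty": -18.5, "tz": 9, "ax": 0, "ay": 0, "az": 0}], "force": 20}}

```text
clock: 1.87
eef_pos: [415.2, 279.3, 132.1]
eef_rot: [0.0, 0.203, 0.979, 0.0]
contact_force: [0.7, 0.4, 0.4]
grip_width: 44.3
```

```bash
python3 -c "
from h import *
go(422.5,269.5,85)"
```

```text
clock 1.87 pos [415.2 279.3 132.1] jaw 66.6 F [0.73 0.39 0.37] w 44.3
-> t [-1.06 -0.61  4.71] a [ 0.001  0.    -0.   ]
```

>>> {"name": "move_arm", "arguments": {"commands": [{"claw": -1, "tx": -0.5, "ty": -0.3, "tz": 2, "ax": 0, "ay": 0, "az": 0}, {"claw": -1, "tx": -0.5, "ty": -0.3, "tz": 2, "ax": 0, "ay": 0, "az": 0}, {"claw": -1, "tx": -0.5, "ty": -0.3, "tz": 2, "ax": 0, "ay": 0, "az": 0}, {"claw": -1, "tx": -0.5, "ty": -0.3, "tz": 2, "ax": 0, "ay": 0, "az": 0}, {"claw": -1, "tx": -0.5, "ty": -0.3, "tz": 2, "ax": 0, "ay": 0, "az": 0}, {"claw": -1, "tx": -0.5, "ty": -0.3, "tz": 2, "ax": 0, "ay": 0, "az": 0}]}}

```text
clock: 2.37
eef_pos: [417.9, 277.7, 113.5]
eef_rot: [0.001, 0.202, 0.979, 0.001]
contact_force: [-1.1, 0.3, 0.6]
grip_width: 4.2
```

```bash
python3 -c "
from h import *
go(422.5,269.5,85)"
```

```text
clock 2.37 pos [417.9 277.7 113.5] jaw 66.7 F [-1.07  0.31  0.64] w 4.2
-> t [-0.75 -0.57  2.85] a [ 0.002  0.001 -0.   ]
```

>>> {"name": "move_arm", "arguments": {"commands": [{"claw": -1, "tx": -0.75, "ty": -0.55, "tz": 3.5, "ax": 0, "ay": 0, "az": 0}, {"claw": -1, "tx": -0.75, "ty": -0.55, "tz": 3.5, "ax": 0, "ay": 0, "az": 0}, {"claw": -1, "tx": -0.75, "ty": -0.55, "tz": 3.5, "ax": 0, "ay": 0, "az": 0}]}}

```text
clock: 2.62
eef_pos: [420.8, 268.1, 76.3]
eef_rot: [-0.001, 0.203, 0.979, -0.001]
contact_force: [-0.3, -0.8, 0.9]
grip_width: 0.3
```

Run:
```python
from h import *
from cell import ctrl
go(422.5,269.5,54)
for c,(x,y,w,h) in dict(scene=(180,130,110,90),top=(180,200,110,80)).items():
    p=ctrl.read_camera(c)
    overlay(c,p["pixels"],[(422.5,269.5,61,10)],x,y,w,h,6,f"pics/bell_{c}.png")
```

```text
clock 2.62 pos [420.8 268.1  76.3] jaw 66.6 F [-0.29 -0.83  0.89] w 0.3
-> t [-0.1   0.2   2.23] a [-0.003 -0.002 -0.   ]
```

View pics/bell_scene.png

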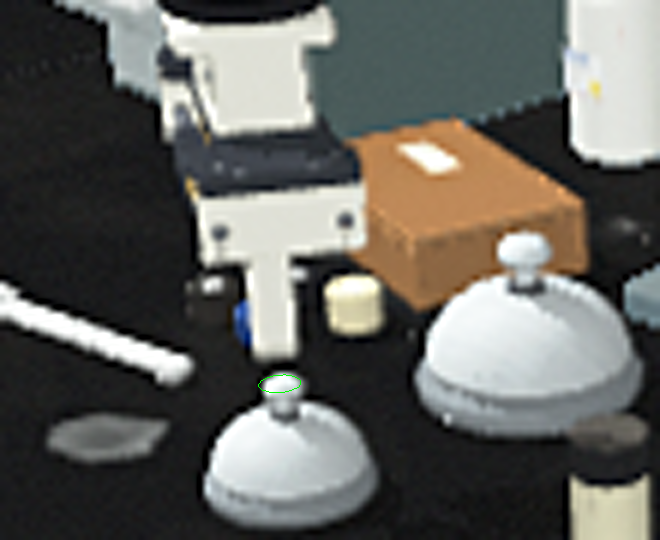

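View pics/bell_top.png

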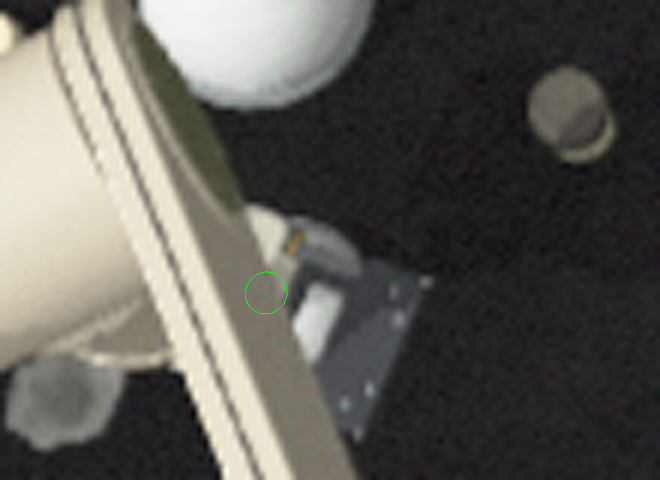

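The scene view shows the shut fingertips above the small bell's knob (zoom 283,385), about 1 px left of its centre. I'll press in small steps.

>>> {"name": "move_arm", "arguments": {"commands": [{"claw": -1, "tx": -0.25, "ty": 0.1, "tz": 1.3, "ax": 0, "ay": 0, "az": 0}, {"claw": -1, "tx": -0.25, "ty": 0.1, "tz": 1.6, "ax": 0, "ay": 0, "az": 0}, {"claw": -1, "tx": -0.25, "ty": 0.1, "tz": 1.8, "ax": 0, "ay": 0, "az": 0}, {"claw": -1, "tx": -0.25, "ty": 0.1, "tz": 1.8, "ax": 0, "ay": 0, "az": 0}]}}

```text
clock: 3.05
eef_pos: [425.4, 268.6, 60.1]
eef_rot: [0.0, 0.203, 0.979, 0.0]
contact_force: [-1.6, 0.1, 2.5]
grip_width: 0.5
```

```bash
python3 -c "
from h import *
go(423.5,268.5,54)"
```

```text
clock 3.05 pos [425.4 268.6  60.1] jaw 66.6 F [-1.55  0.09  2.5 ] w 0.5
-> t [ 0.18 -0.08  0.61] a [ 0.001  0.    -0.   ]
```

>>> {"name": "move_arm", "arguments": {"commands": [{"claw": -1, "tx": 0, "ty": 0, "tz": 0.4, "ax": 0, "ay": 0, "az": 0}, {"claw": -1, "tx": 0, "ty": 0, "tz": 0.55, "ax": 0, "ay": 0, "az": 0}, {"claw": -1, "tx": 0, "ty": 0, "tz": 0.65, "ax": 0, "ay": 0, "az": 0}, {"claw": -1, "tx": 0, "ty": 0, "tz": 0.65, "ax": 0, "ay": 0, "az": 0}]}}

```text
clock: 3.38
eef_pos: [425.9, 268.7, 54.1]
eef_rot: [0.001, 0.203, 0.979, 0.001]
contact_force: [-2.2, 0.4, 8.5]
grip_width: 0.4
```

>>> {"name": "move_arm", "arguments": {"commands": [{"claw": -1, "tx": 0, "ty": 0, "tz": 0.08, "ax": 0, "ay": 0, "az": 0}, {"claw": -1, "tx": 0, "ty": 0, "tz": 0.08, "ax": 0, "ay": 0, "az": 0}, {"claw": -1, "tx": 0, "ty": 0, "tz": 0.08, "ax": 0, "ay": 0, "az": 0}]}}

```text
clock: 3.63
eef_pos: [426.0, 268.7, 54.0]
eef_rot: [0.001, 0.203, 0.979, 0.001]
contact_force: [-5.2, -1.3, 15.5]
grip_width: 0.4
```

Run:
```python
from h import *
from cell import ctrl
go(423.5,268.5,54)
p=ctrl.read_camera("scene")
overlay("scene",p["pixels"],[(423.5,268.5,54,10)],180,130,110,90,6,f"pics/bell_pr.png")
go(423.5,268.5,54)
```

```text
clock 3.63 pos [426.  268.7  54. ] jaw 66.6 F [-5.16 -1.35 15.54] w 0.4
-> t [ 0.22 -0.12 -0.  ] a [ 0.002  0.001 -0.   ]
clock 3.68 pos [426.  268.7  54. ] jaw 66.6 F [-4.6  -1.04 15.28] w 0.4
-> t [ 0.22 -0.12 -0.  ] a [ 0.002  0.001 -0.   ]
```

View pics/bell_pr.png

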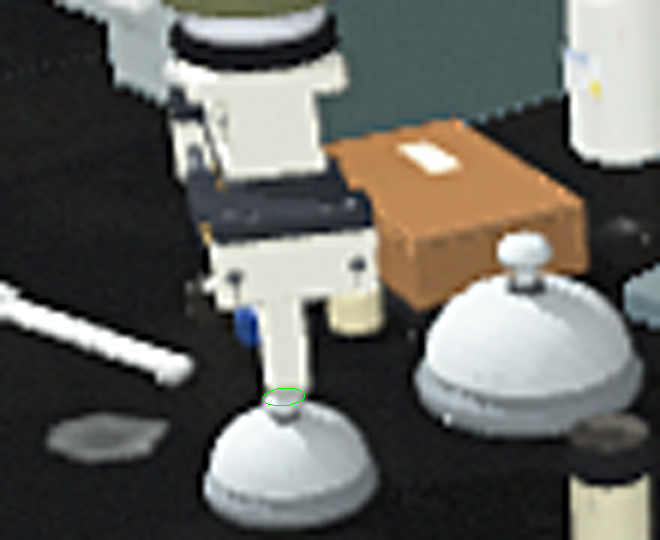

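The plunger is at its stop: the tip stays at z = 54.0 mm while the force rises to 15 N. The picture shows the knob down at (285,397). Next I'll lift off and go to the first case.

>>> {"name": "move_arm", "arguments": {"commands": [{"claw": -1, "tx": 0, "ty": 0, "tz": -3, "ax": 0, "ay": 0, "az": 0}, {"claw": -1, "tx": 0, "ty": 0, "tz": -7, "ax": 0, "ay": 0, "az": 0}, {"claw": -1, "tx": 0, "ty": 0, "tz": -9, "ax": 0, "ay": 0, "az": 0}, {"claw": 1, "tx": 0, "ty": 0, "tz": -9, "ax": 0, "ay": 0, "az": 0}]}}

```text
clock: 4.02
eef_pos: [428.3, 269.6, 147.9]
eef_rot: [0.004, 0.203, 0.979, 0.003]
contact_force: [1.3, -0.1, 0.6]
grip_width: 3.6
```

```bash
python3 -c "
from h import *
go(511.5,124,140,0)"
```

```text
clock 4.02 pos [428.3 269.6 147.9] jaw 66.6 F [ 1.26 -0.06  0.64] w 3.6
-> t [-13.42 -10.05   0.81] a [9.000e-03 1.000e-03 1.162e+00]
```

>>> {"name": "move_arm", "arguments": {"commands": [{"claw": 1, "tx": -13.4, "ty": -10, "tz": 0.8, "ax": 0, "ay": 0, "az": 1.16}, {"claw": 1, "tx": -13.4, "ty": -10, "tz": 0.8, "ax": 0, "ay": 0, "az": 1.16}, {"claw": 1, "tx": -13.4, "ty": -10, "tz": 0.8, "ax": 0, "ay": 0, "az": 1.16}, {"claw": 1, "tx": -13.4, "ty": -10, "tz": 0.8, "ax": 0, "ay": 0, "az": 1.16}, {"claw": 1, "tx": -13.4, "ty": -10, "tz": 0.8, "ax": 0, "ay": 0, "az": 1.16}, {"claw": 1, "tx": -13.4, "ty": -10, "tz": 0.8, "ax": 0, "ay": 0, "az": 1.16}, {"claw": 1, "tx": -13.4, "ty": -10, "tz": 0.8, "ax": 0, "ay": 0, "az": 1.16}, {"claw": 1, "tx": -13.4, "ty": -10, "tz": 0.8, "ax": 0, "ay": 0, "az": 1.16}]}}

```text
clock: 4.68
eef_pos: [507.9, 122.3, 132.9]
eef_rot: [-0.001, 0.65, 0.76, -0.001]
contact_force: [0.1, 0.7, -0.1]
grip_width: 55.8
```

```bash
python3 -c "
from h import *
go(511.5,124,110,0)"
```

```text
clock 4.68 pos [507.9 122.3 132.9] jaw 8.9 F [ 0.11  0.68 -0.14] w 55.8
-> t [0.11 0.38 2.29] a [-0.002  0.     0.155]
```

>>> {"name": "move_arm", "arguments": {"commands": [{"claw": 1, "tx": 0.1, "ty": 0.4, "tz": 2.3, "ax": 0, "ay": 0, "az": 0.155}, {"claw": 1, "tx": 0.1, "ty": 0.4, "tz": 2.3, "ax": 0, "ay": 0, "az": 0.155}, {"claw": 1, "tx": 0.1, "ty": 0.4, "tz": 2.3, "ax": 0, "ay": 0, "az": 0.155}, {"claw": 1, "tx": 0.1, "ty": 0.4, "tz": 2.3, "ax": 0, "ay": 0, "az": 0.155}, {"claw": 1, "tx": 0.1, "ty": 0.4, "tz": 2.3, "ax": 0, "ay": 0, "az": 0.155}, {"claw": 1, "tx": 0.1, "ty": 0.4, "tz": 2.3, "ax": 0, "ay": 0, "az": 0.155}]}}

```text
clock: 5.18
eef_pos: [512.5, 124.7, 111.5]
eef_rot: [0.0, 0.704, 0.71, 0.0]
contact_force: [-0.1, -0.4, -0.3]
grip_width: 92.2
```

Run:
```python
from h import *
from cell import ctrl
go(511.5,124,30,0)
p=ctrl.read_camera("scene")
overlay("scene",p["pixels"],[(511.5,124,60,19.5),(511.5,124,0,18.5)],220,130,130,100,6,f"pics/c1.png")
```

```text
clock 5.18 pos [512.5 124.7 111.5] jaw 0.5 F [-0.13 -0.44 -0.31] w 92.2
-> t [-0.07 -0.11  8.15] a [ 0.001 -0.     0.008]
```

View pics/c1.png

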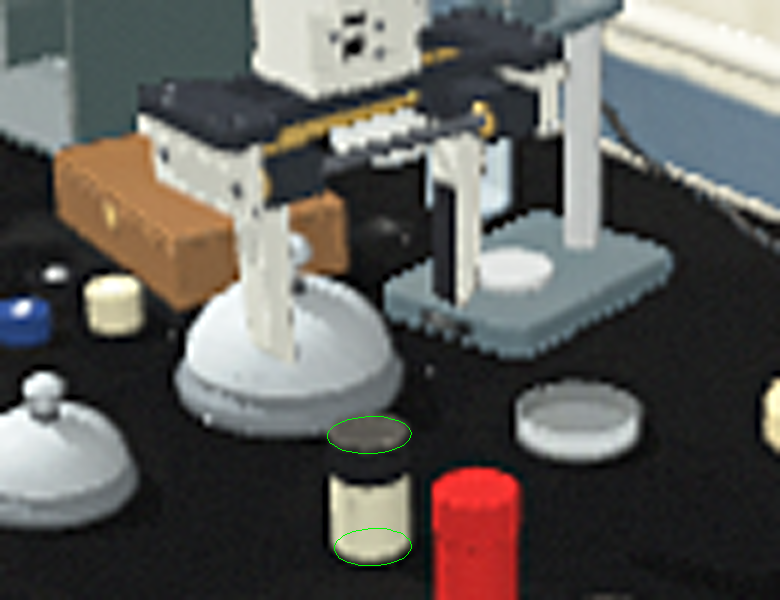

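The gripper is centred over the first case, cap at zoom (368,433), and the bell plunger has sprung back up. Descending now.

>>> {"name": "move_arm", "arguments": {"commands": [{"claw": 1, "tx": -0.07, "ty": -0.1, "tz": 3, "ax": 0, "ay": 0, "az": 0.008}, {"claw": 1, "tx": -0.07, "ty": -0.1, "tz": 5.5, "ax": 0, "ay": 0, "az": 0.008}, {"claw": 1, "tx": -0.07, "ty": -0.1, "tz": 7.3, "ax": 0, "ay": 0, "az": 0.008}, {"claw": 1, "tx": -0.07, "ty": -0.1, "tz": 8.1, "ax": 0, "ay": 0, "az": 0.008}, {"claw": 1, "tx": -0.07, "ty": -0.1, "tz": 8.1, "ax": 0, "ay": 0, "az": 0.008}, {"claw": 1, "tx": -0.07, "ty": -0.1, "tz": 8.1, "ax": 0, "ay": 0, "az": 0.008}]}}

```text
clock: 5.73
eef_pos: [511.5, 124.1, 30.6]
eef_rot: [0.0, 0.707, 0.707, 0.0]
contact_force: [0.2, 0.7, 0.9]
grip_width: 93.0
```

```bash
python3 -c "
from h import *
go(511.5,124,30,0)"
```

```text
clock 5.73 pos [511.5 124.1  30.6] jaw -0.0 F [0.23 0.66 0.92] w 93.0
-> t [-0.01  0.    0.06] a [ 0.    -0.    -0.001]
```

>>> {"name": "move_arm", "arguments": {"commands": [{"claw": 0, "tx": 0, "ty": 0, "tz": 0, "ax": 0, "ay": 0, "az": 0}, {"claw": 0, "tx": 0, "ty": 0, "tz": 0, "ax": 0, "ay": 0, "az": 0}, {"claw": 0, "tx": 0, "ty": 0, "tz": 0, "ax": 0, "ay": 0, "az": 0}, {"claw": 0, "tx": 0, "ty": 0, "tz": 0, "ax": 0, "ay": 0, "az": 0}, {"claw": -0.1, "tx": 0, "ty": 0, "tz": 0, "ax": 0, "ay": 0, "az": 0}, {"claw": -0.2, "tx": 0, "ty": 0, "tz": 0, "ax": 0, "ay": 0, "az": 0}, {"claw": -0.3, "tx": 0, "ty": 0, "tz": 0, "ax": 0, "ay": 0, "az": 0}, {"claw": -0.4, "tx": 0, "ty": 0, "tz": 0, "ax": 0, "ay": 0, "az": 0}], "force": 20}}

```text
clock: 6.4
eef_pos: [511.2, 124.0, 30.0]
eef_rot: [-0.0, 0.707, 0.707, -0.0]
contact_force: [-0.9, 0.0, -0.6]
grip_width: 44.3
```

>>> {"name": "move_arm", "arguments": {"commands": [{"claw": -0.5, "tx": 0, "ty": 0, "tz": 0, "ax": 0, "ay": 0, "az": 0}, {"claw": -0.6, "tx": 0, "ty": 0, "tz": 0, "ax": 0, "ay": 0, "az": 0}, {"claw": -0.6, "tx": 0, "ty": 0, "tz": 0, "ax": 0, "ay": 0, "az": 0}, {"claw": -0.6, "tx": 0, "ty": 0, "tz": 0, "ax": 0, "ay": 0, "az": 0}], "force": 20}}

```text
clock: 6.73
eef_pos: [511.2, 124.0, 30.0]
eef_rot: [-0.0, 0.707, 0.707, -0.0]
contact_force: [0.3, 0.7, -0.7]
grip_width: 39.0
```

```bash
python3 -c "
from h import *
go(511.5,124,30,0)"
```

```text
clock 6.73 pos [511.2 124.   30. ] jaw -0.1 F [ 0.32  0.69 -0.72] w 39.0
-> t [ 0.    0.03 -0.  ] a [-0.     0.    -0.001]
```

Gripped at 39.0 mm. Lifting about 60 mm.

>>> {"name": "move_arm", "arguments": {"commands": [{"claw": -0.6, "tx": 0, "ty": 0, "tz": -0.5, "ax": 0, "ay": 0, "az": 0}, {"claw": -0.6, "tx": 0, "ty": 0, "tz": -2, "ax": 0, "ay": 0, "az": 0}, {"claw": -0.6, "tx": 0, "ty": 0, "tz": -4, "ax": 0, "ay": 0, "az": 0}, {"claw": -0.6, "tx": 0, "ty": 0, "tz": -5.5, "ax": 0, "ay": 0, "az": 0}, {"claw": -0.6, "tx": 0, "ty": 0, "tz": -6, "ax": 0, "ay": 0, "az": 0}, {"claw": -0.6, "tx": 0, "ty": 0, "tz": -6, "ax": 0, "ay": 0, "az": 0}, {"claw": -0.6, "tx": 0, "ty": 0, "tz": -6, "ax": 0, "ay": 0, "az": 0}, {"claw": -0.6, "tx": 0, "ty": 0, "tz": -6, "ax": 0, "ay": 0, "az": 0}]}}

```text
clock: 7.4
eef_pos: [510.1, 123.8, 88.5]
eef_rot: [-0.001, 0.707, 0.707, -0.001]
contact_force: [-0.0, 0.1, -4.0]
grip_width: 38.5
```

Run:
```python
from h import *
from cell import ctrl
F=[]
for i in range(6):
    p=ctrl.read_camera("scene"); F.append(ctrl.sense()["contact_force"])
print(np.mean(F,0),np.std(F,0))
go(511.2,124,30,0)
overlay("scene",p["pixels"],[(511.5,124,0,18.5)],220,130,130,100,6,f"pics/c1l.png")
```

```text
[ 0.19108358 -0.05871344 -3.98440595] [0.5713169  0.35431319 0.38818024]
clock 7.7 pos [510.8 123.9  89.4] jaw -0.1 F [-0.43  0.07 -3.88] w 38.6
-> t [0.01 0.04 5.94] a [-0.001  0.    -0.001]
```

View pics/c1l.png

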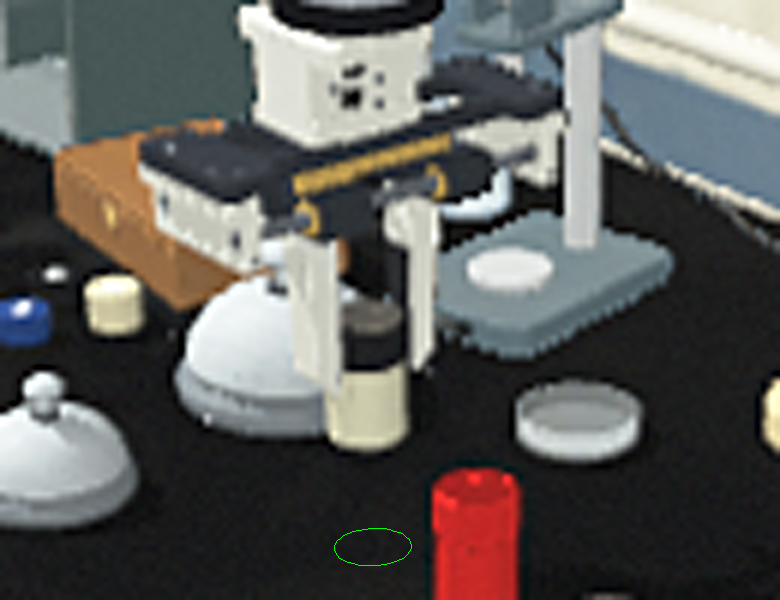

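The first case reads 4.0 N (0.4 kg), so it is the loaded one. The task asks for both to be lifted, so I'll set it back gently and feel the other.

>>> {"name": "move_arm", "arguments": {"commands": [{"claw": -0.6, "tx": 0, "ty": 0, "tz": 2, "ax": 0, "ay": 0, "az": 0}, {"claw": -0.6, "tx": 0, "ty": 0, "tz": 4, "ax": 0, "ay": 0, "az": 0}, {"claw": -0.6, "tx": 0, "ty": 0.03, "tz": 5.2, "ax": 0, "ay": 0, "az": 0}, {"claw": -0.6, "tx": 0, "ty": 0.03, "tz": 5.6, "ax": 0, "ay": 0, "az": 0}, {"claw": -0.6, "tx": 0, "ty": 0.03, "tz": 5.7, "ax": 0, "ay": 0, "az": 0}, {"claw": -0.6, "tx": 0, "ty": 0.03, "tz": 5.8, "ax": 0, "ay": 0, "az": 0}, {"claw": -0.6, "tx": 0, "ty": 0.03, "tz": 5.85, "ax": 0, "ay": 0, "az": 0}, {"claw": -0.6, "tx": 0, "ty": 0.03, "tz": 5.9, "ax": 0, "ay": 0, "az": 0}]}}

```text
clock: 8.37
eef_pos: [512.5, 124.1, 32.1]
eef_rot: [0.001, 0.707, 0.707, 0.001]
contact_force: [-0.1, 0.3, -3.6]
grip_width: 38.6
```

```bash
python3 -c "
from h import *
go(511.2,124,30,0)"
```

```text
clock 8.37 pos [512.5 124.1  32.1] jaw -0.1 F [-0.06  0.32 -3.65] w 38.6
-> t [-0.01 -0.13  0.21] a [ 0.002 -0.    -0.001]
```

>>> {"name": "move_arm", "arguments": {"commands": [{"claw": -0.6, "tx": 0, "ty": -0.05, "tz": 0.05, "ax": 0, "ay": 0, "az": 0}, {"claw": -0.6, "tx": 0, "ty": -0.05, "tz": 0.1, "ax": 0, "ay": 0, "az": 0}, {"claw": -0.6, "tx": 0, "ty": -0.05, "tz": 0.15, "ax": 0, "ay": 0, "az": 0}, {"claw": -0.6, "tx": 0, "ty": -0.05, "tz": 0.15, "ax": 0, "ay": 0, "az": 0}, {"claw": -0.6, "tx": 0, "ty": -0.05, "tz": 0.15, "ax": 0, "ay": 0, "az": 0}]}}

```text
clock: 8.78
eef_pos: [511.3, 124.0, 30.0]
eef_rot: [0.0, 0.707, 0.707, 0.0]
contact_force: [-0.7, -0.6, 0.7]
grip_width: 38.6
```

```bash
python3 -c "
from h import *
go(511.2,124,30,0)"
```

```text
clock 8.78 pos [511.3 124.   30. ] jaw -0.1 F [-0.68 -0.57  0.74] w 38.6
-> t [-0.   -0.01 -0.  ] a [ 0.001 -0.    -0.001]
```

>>> {"name": "move_arm", "arguments": {"commands": [{"claw": -0.1, "tx": 0, "ty": 0, "tz": 0, "ax": 0, "ay": 0, "az": 0}, {"claw": 0.3, "tx": 0, "ty": 0, "tz": 0, "ax": 0, "ay": 0, "az": 0}, {"claw": 1, "tx": 0, "ty": 0, "tz": 0, "ax": 0, "ay": 0, "az": 0}, {"claw": 1, "tx": 0, "ty": 0, "tz": 0, "ax": 0, "ay": 0, "az": 0}, {"claw": 1, "tx": 0, "ty": 0, "tz": -2, "ax": 0, "ay": 0, "az": 0}, {"claw": 1, "tx": 0, "ty": 0, "tz": -5, "ax": 0, "ay": 0, "az": 0}, {"claw": 1, "tx": 0, "ty": 0, "tz": -9, "ax": 0, "ay": 0, "az": 0}, {"claw": 1, "tx": 0, "ty": 0, "tz": -9, "ax": 0, "ay": 0, "az": 0}]}}

```text
clock: 9.45
eef_pos: [515.7, 124.7, 127.8]
eef_rot: [0.003, 0.707, 0.707, 0.005]
contact_force: [1.8, 0.8, 1.4]
grip_width: 84.0
```

```bash
python3 -c "
from h import *
go(480,-77,120,0)"
```

```text
clock 9.45 pos [515.7 124.7 127.8] jaw -0.1 F [1.78 0.78 1.39] w 84.0
-> t [-20.18  -3.56   0.71] a [ 0.011 -0.002 -0.001]
```

>>> {"name": "move_arm", "arguments": {"commands": [{"claw": 1, "tx": -20.1, "ty": -3.15, "tz": 0, "ax": 0, "ay": 0, "az": 0}, {"claw": 1, "tx": -20.1, "ty": -3.15, "tz": 0, "ax": 0, "ay": 0, "az": 0}, {"claw": 1, "tx": -20.1, "ty": -3.15, "tz": 0, "ax": 0, "ay": 0, "az": 0}, {"claw": 1, "tx": -20.1, "ty": -3.15, "tz": 0, "ax": 0, "ay": 0, "az": 0}, {"claw": 1, "tx": -20.1, "ty": -3.15, "tz": 0, "ax": 0, "ay": 0, "az": 0}, {"claw": 1, "tx": -20.1, "ty": -3.15, "tz": 0, "ax": 0, "ay": 0, "az": 0}, {"claw": 1, "tx": -20.1, "ty": -3.15, "tz": 0, "ax": 0, "ay": 0, "az": 0}, {"claw": 1, "tx": -20.1, "ty": -3.15, "tz": 0, "ax": 0, "ay": 0, "az": 0}]}}

```text
clock: 10.12
eef_pos: [479.5, -76.8, 119.6]
eef_rot: [0.0, 0.708, 0.706, 0.0]
contact_force: [-0.2, 0.6, 0.6]
grip_width: 92.9
```

Run:
```python
from h import *
from cell import ctrl
go(480,-77,30,0)
p=ctrl.read_camera("scene")
overlay("scene",p["pixels"],[(480,-77,60,19.5),(480,-77,0,18.5),(511.2,124,60,19.5),(511.2,124,0,18.5)],250,140,130,120,6,f"pics/c2.png")
go(480,-77,30,0)
```

```text
clock 10.12 pos [479.5 -76.8 119.6] jaw -0.1 F [-0.2   0.55  0.58] w 92.9
-> t [-0.02  0.05  8.96] a [ 0.    -0.    -0.002]
clock 10.17 pos [479.5 -76.2 119.5] jaw -0.0 F [-0.39 -0.99  0.64] w 92.9
-> t [-0.09  0.04  8.95] a [ 0.    -0.    -0.001]
```

View pics/c2.png

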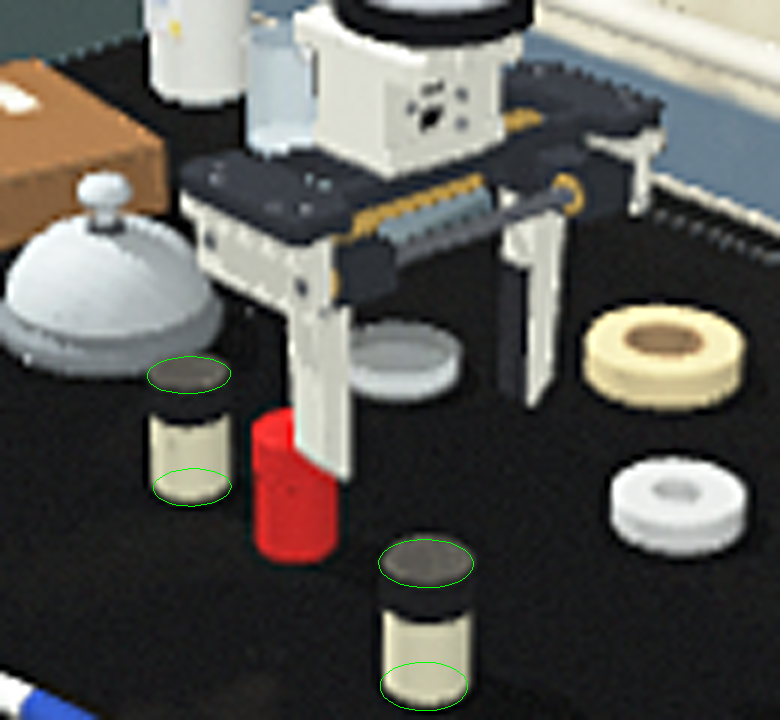

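The heavy case is back upright at zoom (190,430), and the second case at (427,620) matches its estimate. Descending.

>>> {"name": "move_arm", "arguments": {"commands": [{"claw": 1, "tx": -0.05, "ty": 0.04, "tz": 3, "ax": 0, "ay": 0, "az": 0}, {"claw": 1, "tx": -0.05, "ty": 0.04, "tz": 6, "ax": 0, "ay": 0, "az": 0}, {"claw": 1, "tx": -0.05, "ty": 0.04, "tz": 8, "ax": 0, "ay": 0, "az": 0}, {"claw": 0.5, "tx": -0.05, "ty": 0.04, "tz": 8.95, "ax": 0, "ay": 0, "az": 0}, {"claw": 0, "tx": -0.05, "ty": 0.04, "tz": 8.95, "ax": 0, "ay": 0, "az": 0}, {"claw": 0, "tx": -0.05, "ty": 0.04, "tz": 8.95, "ax": 0, "ay": 0, "az": 0}, {"claw": 0, "tx": -0.05, "ty": 0.04, "tz": 8.95, "ax": 0, "ay": 0, "az": 0}, {"claw": 0, "tx": -0.05, "ty": 0.04, "tz": 8.95, "ax": 0, "ay": 0, "az": 0}]}}

```text
clock: 10.83
eef_pos: [481.3, -77.6, 31.8]
eef_rot: [0.001, 0.707, 0.707, 0.001]
contact_force: [-0.3, -0.4, 0.3]
grip_width: 64.5
```

>>> {"name": "move_arm", "arguments": {"commands": [{"claw": -0.1, "tx": 0, "ty": 0, "tz": 0, "ax": 0, "ay": 0, "az": 0}, {"claw": -0.2, "tx": 0, "ty": 0, "tz": 0, "ax": 0, "ay": 0, "az": 0}, {"claw": -0.3, "tx": 0, "ty": 0, "tz": 0, "ax": 0, "ay": 0, "az": 0}, {"claw": -0.4, "tx": 0, "ty": 0, "tz": 0, "ax": 0, "ay": 0, "az": 0}, {"claw": -0.6, "tx": 0, "ty": 0, "tz": 0, "ax": 0, "ay": 0, "az": 0}, {"claw": -0.6, "tx": 0, "ty": 0, "tz": 0, "ax": 0, "ay": 0, "az": 0}, {"claw": -0.6, "tx": 0, "ty": 0, "tz": 0, "ax": 0, "ay": 0, "az": 0}, {"claw": -0.6, "tx": 0, "ty": 0, "tz": 0, "ax": 0, "ay": 0, "az": 0}], "force": 20}}

```text
clock: 11.5
eef_pos: [480.0, -77.6, 30.3]
eef_rot: [0.0, 0.707, 0.707, 0.0]
contact_force: [-0.1, -0.2, 4.7]
grip_width: 38.5
```

```bash
python3 -c "
from h import *
go(480,-77,30,0)"
```

```text
clock 11.5 pos [480.  -77.6  30.3] jaw -0.1 F [-0.07 -0.23  4.72] w 38.5
-> t [ 0.06 -0.    0.03] a [ 0.001  0.    -0.001]
```

>>> {"name": "move_arm", "arguments": {"commands": [{"claw": -0.6, "tx": 0, "ty": 0, "tz": -0.5, "ax": 0, "ay": 0, "az": 0}, {"claw": -0.6, "tx": 0, "ty": 0, "tz": -2, "ax": 0, "ay": 0, "az": 0}, {"claw": -0.6, "tx": 0, "ty": 0, "tz": -4, "ax": 0, "ay": 0, "az": 0}, {"claw": -0.6, "tx": 0, "ty": 0, "tz": -5.5, "ax": 0, "ay": 0, "az": 0}, {"claw": -0.6, "tx": 0, "ty": 0, "tz": -6, "ax": 0, "ay": 0, "az": 0}, {"claw": -0.6, "tx": 0, "ty": 0, "tz": -6, "ax": 0, "ay": 0, "az": 0}, {"claw": -0.6, "tx": 0, "ty": 0, "tz": -6, "ax": 0, "ay": 0, "az": 0}, {"claw": -0.6, "tx": 0, "ty": 0, "tz": -6, "ax": 0, "ay": 0, "az": 0}]}}

```text
clock: 12.17
eef_pos: [478.7, -77.2, 88.7]
eef_rot: [-0.001, 0.707, 0.707, -0.001]
contact_force: [-0.3, 0.8, -2.0]
grip_width: 38.6
```

Run:
```python
from h import *
from cell import ctrl
F=[]
for i in range(6):
    p=ctrl.read_camera("scene"); F.append(ctrl.sense()["contact_force"])
print(np.mean(F,0),np.std(F,0))
go(480,-77.6,30.3,0)
cv2.imwrite("pics/c2l.png",p["pixels"][120:320,180:440])
```

```text
[-0.33569053  0.03643526 -1.23489918] [0.44804191 0.55388851 0.45662607]
clock 12.47 pos [479.3 -77.4  89.4] jaw -0.1 F [-0.66  0.74 -1.82] w 38.9
-> t [-0.02  0.07  5.91] a [-0.001 -0.    -0.001]
```

View pics/c2l.png

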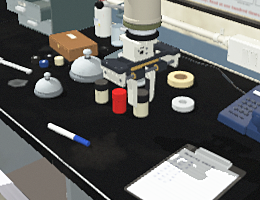

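The second case reads 1.2 N (about 0.12 kg), so it is the empty one. It is held upright at (142,97) in the crop. I'll set it back gently where it stood.

>>> {"name": "move_arm", "arguments": {"commands": [{"claw": -0.6, "tx": 0, "ty": 0, "tz": 2, "ax": 0, "ay": 0, "az": 0}, {"claw": -0.6, "tx": 0, "ty": 0.04, "tz": 4, "ax": 0, "ay": 0, "az": 0}, {"claw": -0.6, "tx": 0, "ty": 0.04, "tz": 5.2, "ax": 0, "ay": 0, "az": 0}, {"claw": -0.6, "tx": 0, "ty": 0.04, "tz": 5.5, "ax": 0, "ay": 0, "az": 0}, {"claw": -0.6, "tx": 0, "ty": 0.04, "tz": 5.6, "ax": 0, "ay": 0, "az": 0}, {"claw": -0.6, "tx": 0, "ty": 0.04, "tz": 5.7, "ax": 0, "ay": 0, "az": 0}, {"claw": -0.6, "tx": 0, "ty": 0.04, "tz": 5.75, "ax": 0, "ay": 0, "az": 0}, {"claw": -0.6, "tx": 0, "ty": 0.04, "tz": 5.8, "ax": 0, "ay": 0, "az": 0}]}}

```text
clock: 13.13
eef_pos: [481.0, -77.7, 33.0]
eef_rot: [0.001, 0.707, 0.707, 0.0]
contact_force: [-0.4, 0.4, -1.2]
grip_width: 38.7
```

```bash
python3 -c "
from h import *
go(480,-77.6,30.3,0)"
```

```text
clock 13.13 pos [481.  -77.7  33. ] jaw -0.1 F [-0.43  0.35 -1.16] w 38.7
-> t [ 0.01 -0.1   0.27] a [ 0.002  0.    -0.001]
```

>>> {"name": "move_arm", "arguments": {"commands": [{"claw": -0.6, "tx": 0, "ty": -0.04, "tz": 0.05, "ax": 0, "ay": 0, "az": 0}, {"claw": -0.6, "tx": 0, "ty": -0.04, "tz": 0.1, "ax": 0, "ay": 0, "az": 0}, {"claw": -0.6, "tx": 0, "ty": -0.04, "tz": 0.15, "ax": 0, "ay": 0, "az": 0}, {"claw": -0.6, "tx": 0, "ty": -0.04, "tz": 0.18, "ax": 0, "ay": 0, "az": 0}, {"claw": -0.6, "tx": 0, "ty": -0.04, "tz": 0.18, "ax": 0, "ay": 0, "az": 0}, {"claw": -0.6, "tx": 0, "ty": -0.04, "tz": 0.18, "ax": 0, "ay": 0, "az": 0}]}}

```text
clock: 13.63
eef_pos: [479.9, -77.5, 30.4]
eef_rot: [0.0, 0.707, 0.707, 0.0]
contact_force: [-0.1, -0.2, 0.8]
grip_width: 38.4
```

```bash
python3 -c "
from h import *
go(480,-77.6,30.3,0)"
```

```text
clock 13.63 pos [479.9 -77.5  30.4] jaw -0.1 F [-0.06 -0.23  0.81] w 38.4
-> t [-0.01  0.01  0.01] a [ 0.     0.    -0.001]
```

The case is resting on the worktop at its original spot. Releasing.

>>> {"name": "move_arm", "arguments": {"commands": [{"claw": -0.1, "tx": 0, "ty": 0, "tz": 0, "ax": 0, "ay": 0, "az": 0}, {"claw": 0.3, "tx": 0, "ty": 0, "tz": 0, "ax": 0, "ay": 0, "az": 0}, {"claw": 1, "tx": 0, "ty": 0, "tz": 0, "ax": 0, "ay": 0, "az": 0}, {"claw": 1, "tx": 0, "ty": 0, "tz": 0, "ax": 0, "ay": 0, "az": 0}, {"claw": 1, "tx": 0, "ty": 0, "tz": -2, "ax": 0, "ay": 0, "az": 0}, {"claw": 1, "tx": 0, "ty": 0, "tz": -5, "ax": 0, "ay": 0, "az": 0}, {"claw": 1, "tx": 0, "ty": 0, "tz": -9, "ax": 0, "ay": 0, "az": 0}, {"claw": 1, "tx": 0, "ty": 0, "tz": -9, "ax": 0, "ay": 0, "az": 0}]}}

```text
clock: 14.3
eef_pos: [484.1, -78.6, 128.1]
eef_rot: [0.005, 0.707, 0.707, 0.003]
contact_force: [1.5, -0.5, 2.0]
grip_width: 84.0
```

>>> {"name": "move_arm", "arguments": {"commands": [{"claw": 1, "tx": 20.15, "ty": 3.15, "tz": 0, "ax": 0, "ay": 0, "az": 0}, {"claw": 1, "tx": 20.15, "ty": 3.15, "tz": 0, "ax": 0, "ay": 0, "az": 0}, {"claw": 1, "tx": 20.15, "ty": 3.15, "tz": 0, "ax": 0, "ay": 0, "az": 0}, {"claw": 1, "tx": 20.15, "ty": 3.15, "tz": 0, "ax": 0, "ay": 0, "az": 0}, {"claw": 1, "tx": 20.15, "ty": 3.15, "tz": 0, "ax": 0, "ay": 0, "az": 0}, {"claw": 1, "tx": 20.15, "ty": 3.15, "tz": 0, "ax": 0, "ay": 0, "az": 0}, {"claw": 1, "tx": 20.15, "ty": 3.15, "tz": 0, "ax": 0, "ay": 0, "az": 0}, {"claw": 1, "tx": 20.15, "ty": 3.15, "tz": 0, "ax": 0, "ay": 0, "az": 0}]}}

```text
clock: 14.97
eef_pos: [511.2, 123.9, 119.9]
eef_rot: [0.0, 0.707, 0.707, -0.0]
contact_force: [-0.3, -0.1, -1.1]
grip_width: 93.1
```

Run:
```python
from h import *
from cell import ctrl
p=ctrl.read_camera("scene")
overlay("scene",p["pixels"],[(480.8,-77,60,19.5),(480.8,-77,0,18.5),(511.2,124,60,19.5),(511.2,124,0,18.5)],250,140,130,120,6,f"pics/c3.png")
go(511.2,124,30,0)
```

```text
clock 15.02 pos [511.3 123.2 120. ] jaw -0.1 F [-0.11  0.37  0.54] w 92.7
-> t [ 0.08 -0.    9.  ] a [-0.     0.    -0.001]
```

View pics/c3.png

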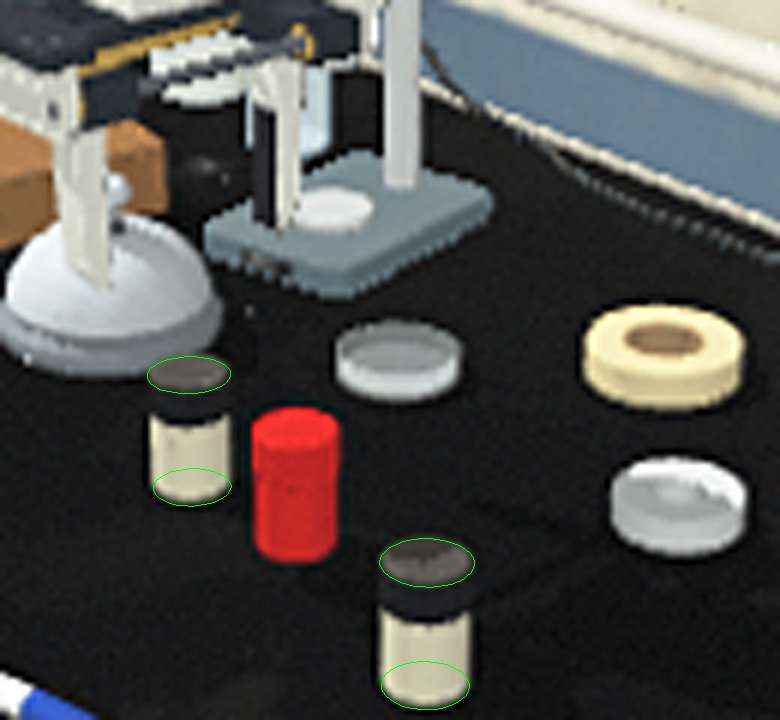

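The empty case stands upright at its old place, zoom (425,620). The heavy one is at (190,430) under the gripper. Picking up the heavy one.

>>> {"name": "move_arm", "arguments": {"commands": [{"claw": 1, "tx": 0, "ty": 0, "tz": 3, "ax": 0, "ay": 0, "az": 0}, {"claw": 1, "tx": 0, "ty": 0, "tz": 6, "ax": 0, "ay": 0, "az": 0}, {"claw": 1, "tx": 0, "ty": 0, "tz": 8, "ax": 0, "ay": 0, "az": 0}, {"claw": 0.5, "tx": 0, "ty": 0, "tz": 8.95, "ax": 0, "ay": 0, "az": 0}, {"claw": 0, "tx": 0, "ty": 0, "tz": 8.95, "ax": 0, "ay": 0, "az": 0}, {"claw": 0, "tx": 0, "ty": 0, "tz": 8.95, "ax": 0, "ay": 0, "az": 0}, {"claw": 0, "tx": 0, "ty": 0, "tz": 8.95, "ax": 0, "ay": 0, "az": 0}, {"claw": 0, "tx": 0, "ty": 0, "tz": 8.95, "ax": 0, "ay": 0, "az": 0}]}}

```text
clock: 15.68
eef_pos: [513.0, 123.9, 32.7]
eef_rot: [0.001, 0.708, 0.707, 0.001]
contact_force: [-0.1, -0.3, 0.2]
grip_width: 64.6
```

>>> {"name": "move_arm", "arguments": {"commands": [{"claw": -0.1, "tx": 0, "ty": 0, "tz": 0, "ax": 0, "ay": 0, "az": 0}, {"claw": -0.2, "tx": 0, "ty": 0, "tz": 0, "ax": 0, "ay": 0, "az": 0}, {"claw": -0.3, "tx": 0, "ty": 0, "tz": 0, "ax": 0, "ay": 0, "az": 0}, {"claw": -0.4, "tx": 0, "ty": 0, "tz": 0, "ax": 0, "ay": 0, "az": 0}, {"claw": -0.6, "tx": 0, "ty": 0, "tz": 0, "ax": 0, "ay": 0, "az": 0}, {"claw": -0.6, "tx": 0, "ty": 0, "tz": 0, "ax": 0, "ay": 0, "az": 0}, {"claw": -0.6, "tx": 0, "ty": 0, "tz": 0, "ax": 0, "ay": 0, "az": 0}, {"claw": -0.6, "tx": 0, "ty": 0, "tz": 0, "ax": 0, "ay": 0, "az": 0}], "force": 25}}

```text
clock: 16.35
eef_pos: [511.6, 124.1, 31.1]
eef_rot: [0.0, 0.707, 0.707, 0.0]
contact_force: [-1.4, 0.0, 5.5]
grip_width: 38.4
```

>>> {"name": "move_arm", "arguments": {"commands": [{"claw": -0.6, "tx": 0, "ty": 0, "tz": -1, "ax": 0, "ay": 0, "az": 0}, {"claw": -0.6, "tx": 0, "ty": 0, "tz": -3, "ax": 0, "ay": 0, "az": 0}, {"claw": -0.6, "tx": 0, "ty": 0, "tz": -6, "ax": 0, "ay": 0, "az": 0}, {"claw": -0.6, "tx": 0, "ty": 0, "tz": -9, "ax": 0, "ay": 0, "az": 0}, {"claw": -0.6, "tx": 0, "ty": 0, "tz": -12, "ax": 0, "ay": 0, "az": 0}, {"claw": -0.6, "tx": 0, "ty": 0, "tz": -14, "ax": 0, "ay": 0, "az": 0}, {"claw": -0.6, "tx": 0, "ty": 0, "tz": -15, "ax": 0, "ay": 0, "az": 0}, {"claw": -0.6, "tx": 0, "ty": 0, "tz": -15, "ax": 0, "ay": 0, "az": 0}]}}

```text
clock: 17.02
eef_pos: [512.7, 124.2, 183.3]
eef_rot: [0.001, 0.707, 0.707, 0.002]
contact_force: [0.7, 0.0, -4.3]
grip_width: 38.4
```

```bash
python3 -c "
from h import *
go(428,-283,180,0)"
```

```text
clock 17.02 pos [512.7 124.2 183.3] jaw -0.1 F [ 0.67  0.04 -4.28] w 38.4
-> t [-40.73  -8.43   0.28] a [ 0.004 -0.001 -0.001]
```

>>> {"name": "move_arm", "arguments": {"commands": [{"claw": -0.6, "tx": -1, "ty": -0.2, "tz": 0, "ax": 0, "ay": 0, "az": 0}, {"claw": -0.6, "tx": -3, "ty": -0.6, "tz": 0, "ax": 0, "ay": 0, "az": 0}, {"claw": -0.6, "tx": -6, "ty": -1.2, "tz": 0, "ax": 0, "ay": 0, "az": 0}, {"claw": -0.6, "tx": -9, "ty": -1.9, "tz": 0, "ax": 0, "ay": 0, "az": 0}, {"claw": -0.6, "tx": -12, "ty": -2.5, "tz": 0, "ax": 0, "ay": 0, "az": 0}, {"claw": -0.6, "tx": -15, "ty": -3.1, "tz": 0, "ax": 0, "ay": 0, "az": 0}, {"claw": -0.6, "tx": -18, "ty": -3.7, "tz": 0, "ax": 0, "ay": 0, "az": 0}, {"claw": -0.6, "tx": -21, "ty": -4.3, "tz": 0, "ax": 0, "ay": 0, "az": 0}]}}

```text
clock: 17.68
eef_pos: [465.7, -87.3, 177.8]
eef_rot: [-0.002, 0.707, 0.707, -0.001]
contact_force: [0.5, -0.6, -4.2]
grip_width: 38.8
```

>>> {"name": "move_arm", "arguments": {"commands": [{"claw": -0.6, "tx": -3, "ty": -0.6, "tz": 0, "ax": 0, "ay": 0, "az": 0}, {"claw": -0.6, "tx": -6, "ty": -1.2, "tz": 0, "ax": 0, "ay": 0, "az": 0}, {"claw": -0.6, "tx": -9, "ty": -1.8, "tz": 0, "ax": 0, "ay": 0, "az": 0}, {"claw": -0.6, "tx": -12, "ty": -2.4, "tz": 0, "ax": 0, "ay": 0, "az": 0}, {"claw": -0.6, "tx": -15, "ty": -3, "tz": 0, "ax": 0, "ay": 0, "az": 0}, {"claw": -0.6, "tx": -17.5, "ty": -3.6, "tz": 0, "ax": 0, "ay": 0, "az": 0}, {"claw": -0.6, "tx": -19, "ty": -3.9, "tz": 0, "ax": 0, "ay": 0, "az": 0}, {"claw": -0.6, "tx": -19.7, "ty": -4.1, "tz": 0, "ax": 0, "ay": 0, "az": 0}]}}

```text
clock: 18.35
eef_pos: [424.5, -284.4, 177.8]
eef_rot: [-0.002, 0.708, 0.706, -0.001]
contact_force: [-0.2, -0.0, -3.4]
grip_width: 38.1
```

Run:
```python
from h import *
from cell import ctrl
p=ctrl.read_camera("scene"); cv2.imwrite("pics/e_s.png",p["pixels"])
p=ctrl.read_camera("top"); cv2.imwrite("pics/e_t.png",p["pixels"])
for i in range(4): p=ctrl.read_camera("scene")
go(428,-283,181,0)
```

```text
clock 18.65 pos [ 427.  -281.7  180.1] jaw 0.0 F [ 0.09 -0.33 -3.63] w 38.8
-> t [-0.13  0.1  -0.09] a [-0.001 -0.001  0.   ]
```

View pics/e_s.png

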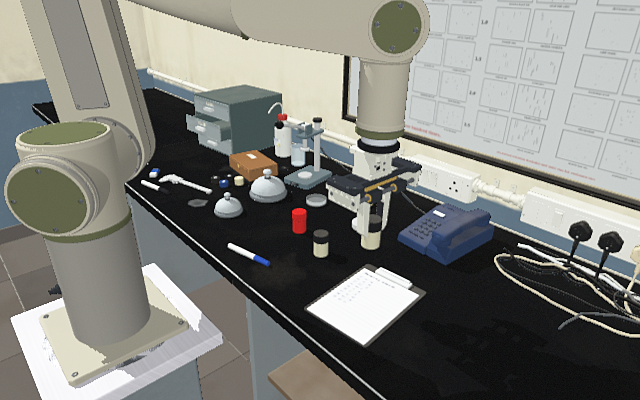

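View pics/e_t.png

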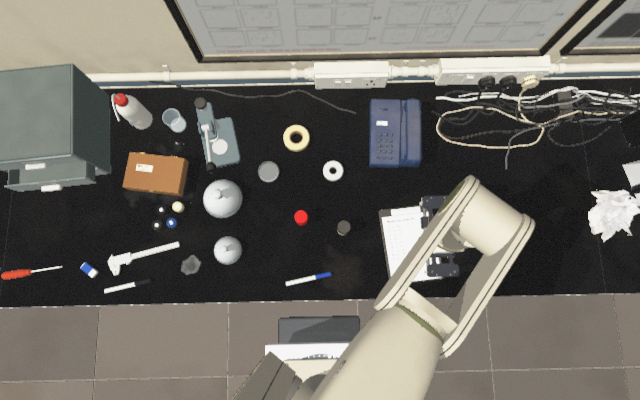

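The heavy case hangs upright in the gripper above the clipboard, at scene (372,230). The empty case, the red one, the dish and the ring are in place. I'll trim the position, let it settle and check.

>>> {"name": "move_arm", "arguments": {"commands": [{"claw": -0.6, "tx": -0.1, "ty": 0.1, "tz": -0.1, "ax": 0, "ay": 0, "az": 0}, {"claw": -0.6, "tx": -0.1, "ty": 0.1, "tz": -0.1, "ax": 0, "ay": 0, "az": 0}, {"claw": -0.6, "tx": -0.1, "ty": 0.1, "tz": -0.1, "ax": 0, "ay": 0, "az": 0}, {"claw": -0.6, "tx": -0.1, "ty": 0.1, "tz": -0.1, "ax": 0, "ay": 0, "az": 0}, {"claw": -0.6, "tx": -0.1, "ty": 0.1, "tz": -0.1, "ax": 0, "ay": 0, "az": 0}, {"claw": -0.6, "tx": -0.1, "ty": 0.1, "tz": -0.1, "ax": 0, "ay": 0, "az": 0}, {"claw": -0.6, "tx": -0.1, "ty": 0.1, "tz": -0.1, "ax": 0, "ay": 0, "az": 0}, {"claw": -0.6, "tx": -0.1, "ty": 0.1, "tz": -0.1, "ax": 0, "ay": 0, "az": 0}]}}

```text
clock: 19.32
eef_pos: [428.0, -283.9, 181.6]
eef_rot: [-0.0, 0.707, 0.707, -0.0]
contact_force: [-0.1, -0.4, -3.8]
grip_width: 38.4
```

Run:
```python
from h import *
from cell import ctrl
p=ctrl.read_camera("scene")
overlay("scene",p["pixels"],[(428,-283,150,18.5),(428,-283,210,19.5)],300,140,120,120,6,"pics/f.png")
go(428,-283,181,0); print(np.abs(ctrl.sense()["joint_velocities"]).max())
```

```text
clock 19.37 pos [ 428.  -283.9  181.7] jaw -0.1 F [-0.43  0.64 -3.46] w 38.4
-> t [0.09 0.   0.07] a [ 0.     0.    -0.001]
0.0010271695807560167
```

View pics/f.png

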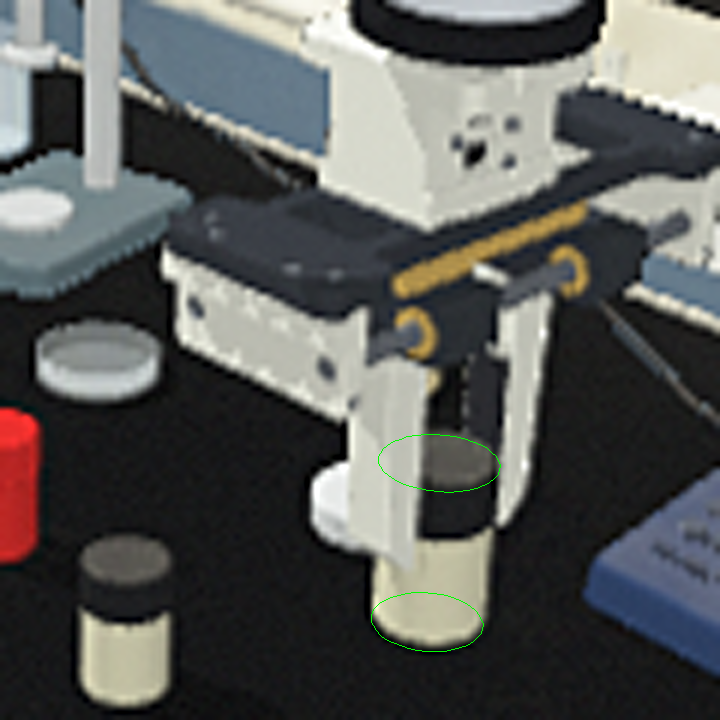

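The case is upright and still. Its underside at zoom (430,620) matches the prediction for z = 150 mm over the clipboard's middle. Handing in.

```bash
python3 -c "
from cell import ctrl
print(ctrl.sign_off())"
```

```text
the job is handed in; nothing more can be done
None
```

The job is done and handed in at about 19.4 s of the 72 s allowed.

- **Bell:** I pressed the smaller bell's plunger to its stop. The tip held at z = 54.0 mm while the force rose to 15 N, and a later picture showed it sprung back up.
- **Cases:** I lifted each about 60 mm. The one left of the red look-alike weighed 4.0 N (about 0.4 kg, loaded) and the one on its right 1.2 N (about 0.12 kg, empty). The loaded one came first, so I set it down again to feel the other.
- **Empty case:** It was set back upright where it stood, to within about 1 mm by the arm's reading. A picture afterwards matched.
- **Loaded case:** It is held upright and still, with its underside about 150 mm above the worktop. It is within about 1 mm of the clipboard's middle as I measured it, gripped at 25 N.
- **Bystanders:** In the last pictures the petri dish, the steel ring and the red look-alike had not visibly moved.

**Checks that disagreed:** The top camera put the bell and cases 2 to 5 mm from the scene camera's positions, so I used values in between. The network's plunger point was up to 15 mm off in the scene view, so I relied on the picture instead. My first move call was refused because it left out the turn values, and the arm did not move.

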